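Find the cable box's hidden catch by touch and open the lid

TASK

Open the white cable box on the desk: feel along the white panel on top of its front edge for the flush catch hidden in it, press the catch down with a fingertip until the bamboo lid springs up, then push the lid right back until it rests fully open. Go gently, and do not lift, carry or shove any of the other things on the desk.

Things in the scene. Friction and masses are not known exactly. Their poses are not given: they have to be found in the camera images.
- cable_box: the white plastic cable box, fixed to the desk: 155 mm deep (its x), 400 mm long (its y), 130 mm high; origin at the centre of its underside, +x from its front (robot side) to its hinge side, z up. Its top is, from front to back, a white strip 56 mm deep and a bamboo lid 98 mm deep, both 400 mm long and level. A grey power strip lies inside.
- panel_mid (a point): fixed point on the box: middle of the search panel's level, rigid upper face, 130 mm above the desk, 49.5 mm in front of the box's origin; axes as the box's. The panel is the middle 180 mm (90 either side along y) of the white front strip; the strip's end caps, 0.5 mm higher, are rigid. The catch is centred on the y line through this point, at most 55 mm to either side; where is not reported.
- panel_left (a point): fixed point on the box: the +y end of the search panel's middle line, 90 mm from panel_mid. The catch in the panel is a plate of the same white, 34 mm along x by 48 mm along y, in an opening 1 mm larger all round, its face 1.5 mm below the panel's: only a faint outline shows, so it is found by feel. The panel is rigid, the catch gives; a tip overlapping the opening's edge rests on the rigid panel.
- catch (a joint): travel of the hidden catch in m: 0 = untouched, 0.006 = fully pressed, straight down. It starts to yield at about 1.5 N and takes about 4 to 6 N to press fully; the lid is freed at about 0.004, so press it fully. It springs back when let go. The lid cannot be opened without it.
- lid (a joint): angle of the bamboo lid in rad about its rear edge: 0 = shut and latched, 1.9 = lying back against its stop. When the catch frees it, it rises by itself within about 2 s to about 1.05 and waits there; from there it is pushed back by hand (under 2 N). Past about 1.7 it falls back to the stop; left lower than that it drops back to about 1.05, or hangs if near upright.
- hinge_mid (a point): fixed point on the box: middle of the lid's hinge line, 130 mm above the desk and 77.5 mm behind the box's origin; axes as the box's, hinge along y. The lid is 7 mm thick, 98 mm from hinge to front edge, 190 g.
- lid_edge (a point): middle of the lid's front upper edge, on the lid: level with the panel when shut, about 49 mm before and 85 mm above the hinge line when the lid has sprung up.
- coaster: round dark wooden coaster, 100 mm across, 8 mm thick, under the mug; origin at its underside's centre. Leave it alone.
- mug: pale pink ceramic mug on the coaster, 82 mm across, 95 mm high, handle at its +y; origin at its underside's centre. Leave it alone.
- glasses_case: black plastic eyeglass case, 64 x 160 (its y) x 45 mm; origin at its underside's centre. Leave it alone.
- stapler: grey and black stapler, 130 (its x) x 36 x 50 mm; origin at its underside's centre. Leave it alone.
- pen_cup: square black mesh pen cup, 80 x 80 x 101 mm, pens standing in it up to 160 mm; origin at its underside's centre. Leave it alone.

How it is judged:
On the way, in this order (a step that is already met when the one before it is completed fails the run):
1. the hidden catch is pressed in with the fingers (value of joint catch above 0.003 m and contact force between the fingers and anything else above 0.5 N).
2. the lid has sprung up (value of joint lid above 0.8 rad), for 0.1 s.
At the end, for the whole second after the job is handed in: the lid lies back open (beyond 1.75 rad of its 1.9) and at rest, the catch has sprung back (under 1.5 mm), and each of the other things stands within 20 mm of where it was, the mug and the pen cup upright (value of joint lid above 1.75 rad and velocity of joint lid between -0.1 and 0.1 rad/s and value of joint catch below 0.0015 m and distance of each of coaster, mug, glasses_case, stapler, pen_cup from where it was at the start of the episode below 0.02 m and angle between each of mug, pen_cup's own z axis and vertical below 0.25 rad); the robot touches nothing.
It fails at once if another thing on the desk was lifted, carried, shoved (more than 20 mm) or tipped (not (distance of each of coaster, mug, glasses_case, stapler, pen_cup from where it was at the start of the episode below 0.02 m and angle between each of mug, pen_cup's own z axis and vertical below 0.25 rad)).
It fails at once if the fingers hit or pressed something harder than 60 N (contact force between the fingers and anything else above 60 N).
It also fails if it takes over 51 s, if anything falls off the work surface, if the arm or the gripper's body presses on something with over 40 N, if the wrist force passes 120 N, or if a joint passes its speed limit or range.

ROBOT

A 7-joint arm with a two-finger parallel gripper is mounted at the origin on the work surface. World frame = base frame: x ahead of the robot, y to its left, z up, the work surface at z = 0. Lengths are in m, angles in rad, forces in N, time in s.
With the tool pointing down it reaches from about 0.4 to 0.9 m from the base axis. Payload 5.6 kg.
Tool frame: the origin (TCP) lies midway between the tips of the shut fingers; the grasp point (between the pads) lies 19 mm behind it; y points along the fingers, z is the direction in which the jaws open and shut, and the axes are right-handed (so a half turn about y gives the same grasp; the last joint's range is limited). The gripper opens to 92 mm and grips with 3 to 60 N. Pads are 20 mm wide; open, the fingers measure 128 mm over their backs; the gripper's body (75 mm by 189 mm) begins 69 mm behind the grasp point.
Start: joints at [1.254, 0.468, -0.012, 1.603, 0.006, 1.071, -0.056], TCP at [0.176, -0.626, 0.178] pointing down, gripper open.
Joint ranges: [-2.53, 2.53], [-0.31, 2.02], [-1.57, 1.55], [0.28, 2.44], [-1.29, 4.43], [0.15, 1.84], [-2.92, 2.92]. Speed limits (rad/s): [2.57, 2.57, 3.14, 3.14, 3.14, 3.14, 3.14].

INTERFACE

Orientations are given as a 3x3 rotation matrix whose columns are the frame's x, y, z axes.
In Python, from station import env, effector, solver, viewer, workorder, search_frame, tip_of gives the robot as it stands. Calls block until the motion is done:
- env.reach(position, orientation): joint-space move of the TCP to a pose.
- env.movel(position, frame=None, rate=0.15): straight line of the TCP; frame=None keeps the orientation; rate is the mean speed in m/s.
- env.goto_joints(angles): joint-space move.
- effector.release() and effector.grasp(squeeze=None): open the fingers fully, or close them until they stop; squeeze is the grip in N (None keeps the last).
- env.pause(seconds).
- solver.inverse_kinematics(position, orientation): joint angles nearest the present ones, or None.
- env.sense(): the state.
- viewer.read_camera(name): name is "side" or "top"; returns (picture, depth): 420x560x3 uint8, red, green, blue; 420x560 float32, m along the optical axis (not along the pixel's ray), 0 where there is no reading.
- viewer.camera_info(name): a dict with "intrinsics" (3x3 intrinsics, pixels), "eye" and "rotation" of the camera in the world. Camera axes: x right, y up, looking along -z (the intrinsics and any distortion apply to the point x, -y, -z); pixel columns grow to the right and rows downward; lengths in m; the calibration is good to about 2 mm. A picture is of the moment at which its call begins. camera_info takes no time and is no camera call.
A pose or a line that the arm cannot do raises env.PlanningError and nothing moves.
- workorder.finish_job(): hands the job in, once; it reports no verdict.
Trained networks look in the newest picture that a camera, given by its name, has taken for a name from the list of things; names that differ only in an ending like _2 or _b are one class to them, and where a whole thing is asked for, a point or a joint stands for the part that bears it (a point fixed in the world has none). Each returns a list of dicts, best first, with "score" (0 to 1); they miss things now and then, are a little off and sometimes report something else, mostly with a low value. They report only what shows in the picture. A call takes as long as a camera call.
- search_frame(camera, name): "at" ([x, y, z] in m, in world coordinates, good to about 4 mm: the middle of the surface that is visible of it).
- tip_of(camera, name): "at" ([x, y, z] in m, in world coordinates, good to about 4 mm: a listed point, or the origin of a listed thing).
The state is a dict: "t": time; "joint_positions": joint angles; "joint_velocities": joint speeds; "tau": joint torques, N m; "ee_pos": TCP position; "tcp_rot": TCP orientation; "wrist_force": force on the tool from outside, world axes, zero at the start; "moment": the same for the moment, N m; "gripper_width": finger opening in m.
Only numpy, scipy, OpenCV 4.12 (cv2) and the standard library are available. Lean on these libraries where they do the work, as an engineer would, in place of code of your own. Each camera call takes 0.05 s, during which the arm holds its last target.

## Working session

There is one attempt and no reset: what is moved stays moved. The work goes in short steps, each a Python script; the robot and the scene stay as the last script left them, time stands still between calls to the robot, and variables do not carry over. Pictures are saved under pics/ and viewed, and the job is handed in when it is done.

```bash
ls; mkdir -p pics; python3 - <<'E'
from station import env, effector, solver, viewer, workorder, search_frame, tip_of
import cv2, numpy as np
for c in ("side","top"):
    im,d=viewer.read_camera(c); cv2.imwrite(f"pics/{c}0.png",im[:,:,::-1])
    for n in ("panel_mid","panel_left","hinge_mid","lid_edge","cable_box","mug","pen_cup","stapler","glasses_case"):
        print(c,n,[(np.round(r["at"],4).tolist(),round(r["score"],2)) for r in tip_of(c,n)][:2])
    i=viewer.camera_info(c); print(i["eye"],i["rotation"])
s=env.sense(); print(s["t"],s["ee_pos"],s["tcp_rot"],s["wrist_force"],s["gripper_width"])
E
```

```text
pics
side panel_mid [([0.4939, 0.0185, 0.1298], 0.72), ([0.5206, 0.0184, 0.1308], 0.69)]
side panel_left [([0.4742, 0.1076, 0.1322], 0.91)]
side hinge_mid [([0.6174, 0.0348, 0.1353], 0.61)]
side lid_edge [([0.5212, 0.0179, 0.1317], 0.97)]
side cable_box [([0.5441, 0.021, -0.0006], 0.58)]
side mug []
side pen_cup [([0.5755, -0.4461, -0.0009], 0.75)]
side stapler []
side glasses_case [([0.3667, 0.3845, 0.001], 0.93), ([0.6159, 0.0331, 0.1341], 0.69)]
[ 0.41216974 -1.02159615  1.0009441 ] [[ 9.98303539e-01  3.87959160e-02 -4.34156761e-02]
 [-5.82225777e-02  6.70538004e-01 -7.39586990e-01]
 [ 4.18906112e-04  7.40860082e-01  6.71659261e-01]]
top panel_mid [([0.4945, 0.0197, 0.1287], 0.75)]
top panel_left [([0.4769, 0.1053, 0.1314], 0.8)]
top hinge_mid [([0.6213, 0.0334, 0.1272], 0.6)]
top lid_edge [([0.525, 0.0187, 0.1309], 0.87)]
top cable_box [([0.5424, 0.0241, 0.0024], 0.68)]
top mug [([0.3288, -0.4204, 0.0122], 0.83)]
top pen_cup [([0.5775, -0.4512, -0.0036], 0.66)]
top stapler [([0.5869, 0.4389, -0.0067], 0.91), ([0.5439, 0.024, -0.0001], 0.55)]
top glasses_case [([0.3678, 0.3818, 0.0024], 0.94)]
[ 0.15623522 -0.02268306  1.6584839 ] [[-6.29417596e-04  9.80773729e-01 -1.95147371e-01]
 [-9.99975389e-01 -1.98089390e-03 -6.73033201e-03]
 [-6.98749906e-03  1.95138332e-01  9.80750838e-01]]
1.0 [ 0.17570404 -0.62581152  0.17791622] [[-9.62763860e-01 -4.19294846e-05  2.70343759e-01]
 [-2.70343756e-01 -7.36799401e-05 -9.62763859e-01]
 [ 6.02871044e-05 -9.99999996e-01  5.96010092e-05]] [-0.04795503  0.31825373  0.48078592] 0.09216111698003294
```

View pics/side0.png

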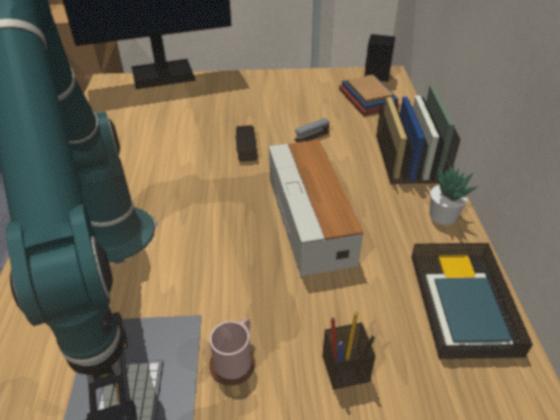

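View pics/top0.png

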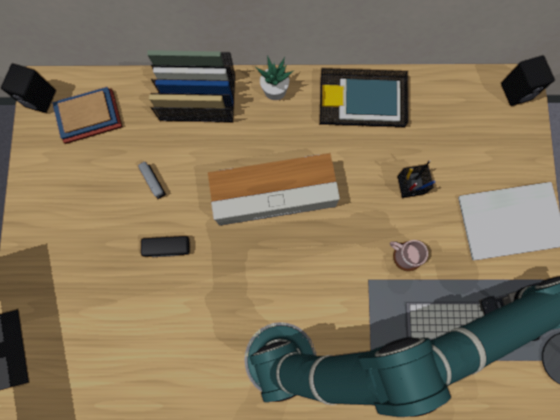

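The side view shows the white strip with a faint outline near (294,187). In the top view the outline is near (276,201). The mug stands at (410,255) and the pen cup at (415,180). Next I'll fit the box's yaw and locate the outline.

```bash
cat > h.py <<'E'
from station import env, effector, solver, viewer, workorder, search_frame, tip_of
import cv2, numpy as np
def ray(c,u,v,z):
    i=viewer.camera_info(c);K=np.array(i["intrinsics"]);R=np.array(i["rotation"]);e=np.array(i["eye"])
    p=np.linalg.inv(K)@[u,v,1]; d=R@np.array([p[0],-p[1],-p[2]])
    return e+d*(z-e[2])/d[2]
def cloud(c,d):
    i=viewer.camera_info(c);K=np.array(i["intrinsics"]);R=np.array(i["rotation"]);e=np.array(i["eye"])
    v,u=np.indices(d.shape); x=(u-K[0,2])/K[0,0]*d; y=(v-K[1,2])/K[1,1]*d
    return np.stack([x,-y,-d],-1)@R.T+e
E
python3 - <<'E'
from h import *
for c,b in (("top",(195,145,160,90)),("side",(255,130,115,150))):
    im,d=viewer.read_camera(c); P=cloud(c,d)
    m=(abs(P[...,2]-.13)<.008)&(d>0)&(abs(P[...,0]-.545)<.14)&(abs(P[...,1]-.02)<.26)
    r=cv2.minAreaRect(P[m][:,:2].astype(np.float32)); print(c,m.sum(),np.median(P[m][:,2]),r)
    x,y,w,h=b; k=5 if c=="top" else 4
    cv2.imwrite(f"pics/{c}z.png",cv2.resize(im[y:y+h,x:x+w,::-1],None,fx=k,fy=k,interpolation=cv2.INTER_CUBIC))
print(viewer.camera_info("top").keys(),viewer.camera_info("top")["intrinsics"])
print(ray("top",276,201,.13),ray("side",294,187,.13))
E
```

```text
top 5851 0.13078870492021744 ((0.5448405146598816, 0.02081426978111267), (0.15975694358348846, 0.401206910610199), 9.152209281921387)
side 5812 0.1304911665998828 ((0.5480087995529175, 0.021038159728050232), (0.15839329361915588, 0.40697965025901794), 9.218206405639648)
dict_keys(['intrinsics', 'eye', 'rotation']) [[495.17579253   0.         283.1789739 ]
 [  0.         495.17579253 210.78457083]
 [  0.           0.           1.        ]]
[0.49194114 0.0104729  0.13      ] [0.49952809 0.01615247 0.13      ]
```

```bash
sleep 1
```

```text
(no output)
```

View pics/topz.png

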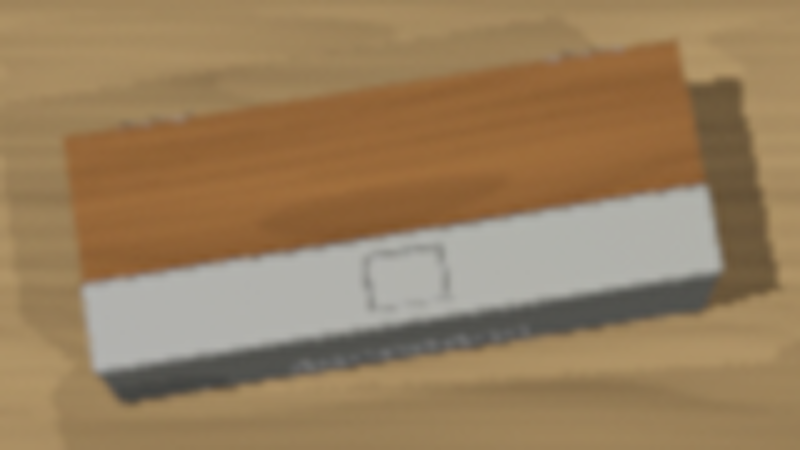

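View pics/sidez.png

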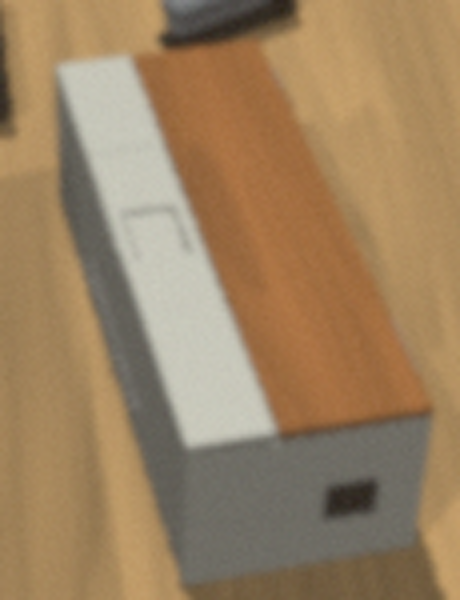

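Box yaw is about 0.160 rad with its centre near (0.5455, 0.021). The outline sits at topz (407,277), about 4 mm to −y of the panel middle, so the catch should be near (0.495, 0.010). I'll shut the fingers, rise, move above it and feel downwards.

```bash
cat >> h.py <<'E'
yaw=.160; cs,sn=np.cos(yaw),np.sin(yaw)
BX=np.array([cs,sn,0]); BY=np.array([-sn,cs,0]); C=np.array([.5455,.021,0])
R=np.column_stack([-BX,[0,0,-1],-BY])
def B(x,y,z): return C+x*BX+y*BY+np.array([0,0,z])
E
python3 - <<'E'
from h import *
effector.grasp(5)
s=env.sense(); p=np.array(s["ee_pos"])
env.movel(p+[0,0,.16],rate=.25)
print(env.sense()["t"])
g=B(-.050,-.004,.20)
env.reach(B(-.050,-.004,.30),R)
env.movel(g,R,rate=.15)
s=env.sense(); print(s["t"],g,s["ee_pos"],s["wrist_force"],s["gripper_width"],s["joint_positions"])
im,d=viewer.read_camera("side"); cv2.imwrite("pics/side1.png",im[:,:,::-1])
E
```

```text
3.2333
6.575 [0.49677591 0.00908518 0.2       ] [0.49744824 0.00918552 0.20072033] [ 0.86381013  1.11732453 -0.30397922] 0.0001612385249890717 [ 0.57709226  0.28063264 -0.771251    1.90645628  0.22567007  1.04130934
 -1.70032058]
```

View pics/side1.png

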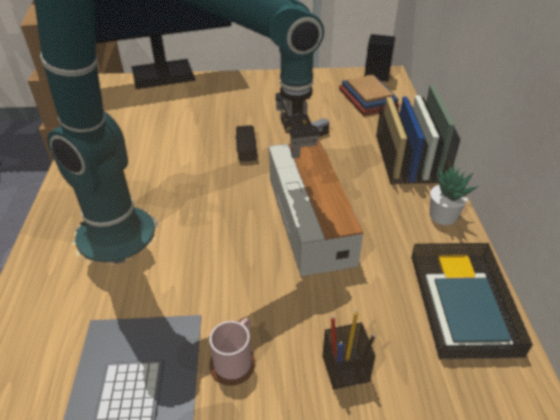

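```bash
python3 - <<'E'
from h import *
def proj(c,p):
    i=viewer.camera_info(c);K=np.array(i["intrinsics"]);Rr=np.array(i["rotation"]);q=Rr.T@(np.array(p)-i["eye"]);q=np.array([q[0],-q[1],-q[2]]);u=K@q;return u[:2]/u[2]
print(proj("side",env.sense()["ee_pos"]),proj("side",B(-.05,-.004,.13)),proj("side",B(-.0775,-.2,.13)),proj("side",B(-.0775,.2,.13)))
im,d=viewer.read_camera("side"); x,y,w,h=260,80,110,130
cv2.imwrite("pics/side2.png",cv2.resize(im[y:y+h,x:x+w,::-1],None,fx=4.5,fy=4.5,interpolation=cv2.INTER_CUBIC))
E
```

```text
[293.83084343 167.55894999] [293.16226928 188.73892964] [300.82165301 242.2798166 ] [268.19270652 146.45587208]
```

View pics/side2.png

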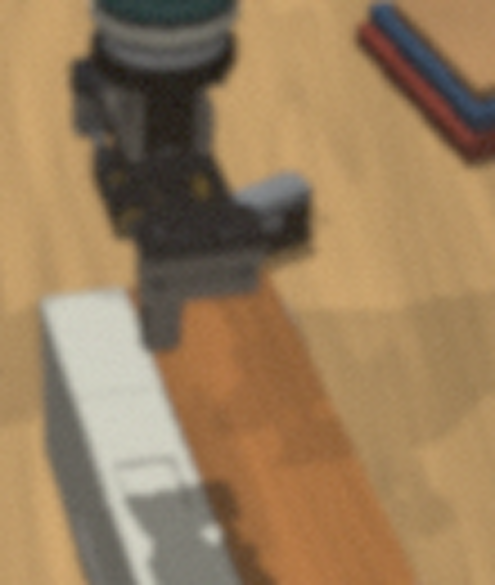

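```bash
python3 - <<'E'
from h import *
for c in ("side","top"):
    im,d=viewer.read_camera(c); P=cloud(c,d); p=np.array(env.sense()["ee_pos"])
    if c=="top": cv2.imwrite("pics/top2.png",cv2.resize(im[130:240,200:350,::-1],None,fx=5,fy=5))
    m=(d>0)&(P[...,2]>.15)&(P[...,2]<.32)&(np.linalg.norm(P[...,:2]-p[:2],axis=-1)<.15)
    Q=P[m]; L=np.column_stack([(Q-C)@BX,(Q-C)@BY,Q[:,2]]); L=L[np.argsort(L[:,2])]
    print(c,len(L)); print(np.round(L[:300:12],3))
E
```

```text
side 102
[[-0.049 -0.012  0.237]
 [-0.052 -0.017  0.245]
 [-0.055  0.004  0.249]
 [-0.053 -0.019  0.252]
 [-0.04  -0.019  0.256]
 [-0.04  -0.017  0.261]
 [-0.052 -0.024  0.264]
 [-0.049 -0.022  0.269]
 [-0.054 -0.023  0.274]]
top 0
[]
```

The visible tip in side2, at (160,345), is about 35 mm above where the reported TCP should be. I'll trust neither and descend by feel with force checks.

```bash
python3 - <<'E'
from h import *
env.movel(B(-.05,-.004,.145),R,rate=.1)
env.pause(.1); f0=np.array(env.sense()["wrist_force"]); print(f0)
z=.145
while z>.122:
    z-=.0015
    env.movel(B(-.05,-.004,z),R,rate=.03); env.pause(.05)
    s=env.sense(); f=np.array(s["wrist_force"])-f0
    print(round(s["t"],2),round(z,4),np.round(s["ee_pos"],4),np.round(f,2))
    if f[2]>2: break
E
```

```text
[-1.01006698 -0.46845703  0.67389266]
7.88 0.1435 [0.4969 0.009  0.1437] [1.37 1.45 0.  ]
8.18 0.142 [0.4967 0.0091 0.142 ] [ 0.63 -0.03 -0.53]
8.47 0.1405 [0.4968 0.0091 0.1405] [1.64 1.14 0.11]
8.78 0.139 [0.4967 0.0091 0.1389] [ 1.69  0.05 -0.56]
9.07 0.1375 [0.4968 0.0091 0.1375] [1.03 0.47 0.29]
9.38 0.136 [0.4967 0.0091 0.136 ] [ 0.3   1.04 -0.58]
9.68 0.1345 [0.4967 0.0091 0.1344] [ 1.53  0.91 -0.62]
9.97 0.133 [0.4968 0.0091 0.133 ] [ 1.36  0.73 -0.68]
10.28 0.1315 [0.4967 0.0091 0.1315] [ 1.01  0.42 -0.22]
10.57 0.13 [0.4968 0.0091 0.13  ] [ 0.88  0.88 -0.05]
10.88 0.1285 [0.4967 0.0091 0.1284] [ 0.44  0.56 -0.53]
11.18 0.127 [0.4967 0.0091 0.1269] [ 1.01  1.26 -0.94]
11.47 0.1255 [0.4967 0.0091 0.1255] [ 1.37 -0.01  0.11]
11.78 0.124 [0.4968 0.0091 0.124 ] [ 1.75  0.22 -0.63]
12.07 0.1225 [0.4968 0.0091 0.1225] [ 0.85 -0.31 -0.4 ]
12.38 0.121 [0.4967 0.0091 0.121 ] [ 1.25  0.35 -0.07]
```

```bash
python3 - <<'E'
from h import *
im,d=viewer.read_camera("side"); x,y,w,h=255,90,110,130
cv2.imwrite("pics/side3.png",cv2.resize(im[y:y+h,x:x+w,::-1],None,fx=4.5,fy=4.5,interpolation=cv2.INTER_CUBIC))
s=env.sense();print(s["gripper_width"],s["tcp_rot"])
E
```

```text
0.00041099722094168657 [[-9.87232266e-01  1.39907826e-05  1.59287325e-01]
 [-1.59287324e-01  4.42632879e-05 -9.87232266e-01]
 [-2.08627328e-05 -9.99999999e-01 -4.14695917e-05]]
```

View pics/side3.png

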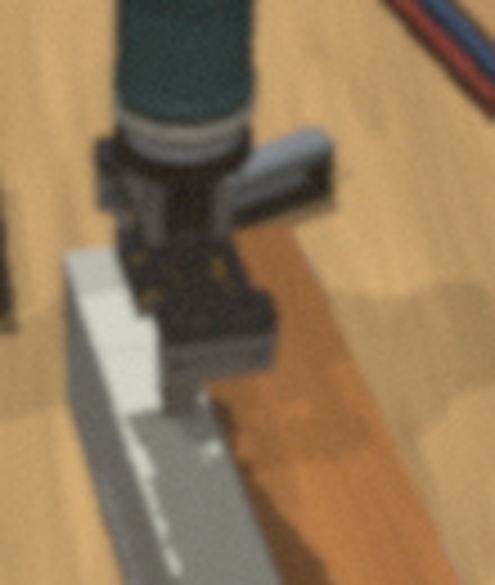

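The tip, at side3 (180,412), still hangs clear of the panel. I'll measure the hand geometry from depth before going lower.

```bash
python3 - <<'E'
from h import *
im,d=viewer.read_camera("side"); P=cloud("side",d); L=np.stack([(P-C)@BX,(P-C)@BY,P[...,2]],-1)
for v in range(110,190,3):
    print(v,[ (u,)+tuple((L[v,u]*1000).astype(int)) if d[v,u]>0 else (u,0) for u in range(280,326,5)])
E
```

```text
110 [(280, np.int64(-85), np.int64(-6), np.int64(377)), (285, np.int64(-77), np.int64(-26), np.int64(387)), (290, np.int64(-67), np.int64(-34), np.int64(391)), (295, np.int64(-57), np.int64(-38), np.int64(392)), (300, np.int64(-45), np.int64(-36), np.int64(390)), (305, np.int64(-33), np.int64(-37), np.int64(388)), (310, np.int64(-20), np.int64(-32), np.int64(384)), (315, np.int64(171), np.int64(573), np.int64(-1)), (320, np.int64(190), np.int64(572), np.int64(-3)), (325, np.int64(203), np.int64(552), np.int64(6))]
113 [(280, np.int64(-84), np.int64(-2), np.int64(366)), (285, np.int64(-77), np.int64(-26), np.int64(380)), (290, np.int64(-67), np.int64(-34), np.int64(383)), (295, np.int64(-57), np.int64(-39), np.int64(385)), (300, np.int64(-46), np.int64(-42), np.int64(386)), (305, np.int64(-34), np.int64(-41), np.int64(383)), (310, np.int64(-17), np.int64(-25), np.int64(371)), (315, np.int64(164), np.int64(547), np.int64(2)), (320, np.int64(182), np.int64(544), np.int64(1)), (325, np.int64(202), np.int64(545), np.int64(-1))]
116 [(280, np.int64(35), np.int64(562), np.int64(-2)), (285, 
[... 12119 characters left out ...]
nt64(-1), np.int64(3), np.int64(128)), (315, np.int64(10), np.int64(-3), np.int64(131)), (320, np.int64(23), np.int64(-6), np.int64(131)), (325, np.int64(36), np.int64(-8), np.int64(130))]
188 [(280, np.int64(-76), np.int64(40), np.int64(100)), (285, np.int64(-70), np.int64(2), np.int64(131)), (290, np.int64(-57), np.int64(0), np.int64(131)), (295, np.int64(-44), np.int64(-3), np.int64(131)), (300, np.int64(-30), np.int64(-1), np.int64(126)), (305, np.int64(-18), np.int64(-8), np.int64(130)), (310, np.int64(-5), np.int64(-12), np.int64(131)), (315, np.int64(7), np.int64(-13), np.int64(129)), (320, np.int64(18), np.int64(-21), np.int64(134)), (325, np.int64(33), np.int64(-18), np.int64(129))]
```

The hand spans box x −78 to −15 mm, so it clears the lid's arc. The whole tool sits about 35 mm higher than reported, so I expect contact near a reported z of 0.094.

```bash
python3 - <<'E'
from h import *
fs=[]
for z in (.115,.109,.104): 
    env.movel(B(-.05,-.004,z),R,rate=.05); fs.append(env.sense()["wrist_force"])
f0=np.mean(fs,0); print(np.round(fs,1))
while z>.082:
    z-=.001
    env.movel(B(-.05,-.004,z),R,rate=.03)
    F=[]
    for _ in range(3): env.pause(.02); F.append(env.sense()["wrist_force"])
    s=env.sense(); f=np.mean(F,0)-f0
    print(round(s["t"],2),round(z,4),np.round(s["ee_pos"],4),np.round(f,2))
    if f[2]>2: break
E
```

```text
[[-0.1  0.9 -0.5]
 [ 0.9  0.5 -0.1]
 [ 1.  -0.1 -0.2]]
13.56 0.103 [0.4968 0.0091 0.1031] [-0.6  -0.32  0.23]
13.86 0.102 [0.4967 0.0091 0.102 ] [-0.66 -0.5   0.45]
14.16 0.101 [0.4967 0.0091 0.101 ] [-0.62 -0.16  0.5 ]
14.46 0.1 [0.4968 0.0091 0.1   ] [-0.64 -0.33  0.11]
14.76 0.099 [0.4968 0.0091 0.099 ] [-0.86 -0.2   0.32]
15.06 0.098 [0.4967 0.0091 0.098 ] [-0.99  0.1   0.19]
15.36 0.097 [0.4968 0.0091 0.097 ] [-0.27 -0.69  0.52]
15.66 0.096 [0.4968 0.0091 0.096 ] [-0.76 -0.66  0.26]
15.96 0.095 [0.4967 0.0091 0.095 ] [-0.45 -0.3   0.04]
16.26 0.094 [0.4967 0.009  0.094 ] [-0.35 -0.85  0.1 ]
16.56 0.093 [0.4968 0.0091 0.093 ] [-0.35  0.03  0.12]
16.86 0.092 [0.497  0.0091 0.0921] [-0.41 -0.09  1.05]
17.16 0.091 [0.497  0.0091 0.0911] [-0.31 -1.1   2.22]
```

```bash
python3 - <<'E'
from h import *
f0=np.array([.6,.4,-.27]); z=.091
while z>.083:
    z-=.001
    env.movel(B(-.05,-.004,z),R,rate=.03)
    F=[]
    for _ in range(2): env.pause(.02); F.append(env.sense()["wrist_force"])
    s=env.sense(); f=np.mean(F,0)-f0
    print(round(s["t"],2),round(z,4),np.round(s["ee_pos"],4),np.round(f,2))
    if f[2]>9: break
im,d=viewer.read_camera("side"); cv2.imwrite("pics/side4.png",im[:,:,::-1])
E
```

```text
17.44 0.09 [0.497  0.0091 0.0901] [-0.29 -0.14  2.68]
17.73 0.089 [0.4969 0.0091 0.089 ] [-0.23 -0.41  2.83]
18.01 0.088 [0.4969 0.0091 0.088 ] [-0.19 -0.95  3.34]
18.29 0.087 [0.4969 0.0091 0.087 ] [ 1.09 -0.57  3.42]
18.57 0.086 [0.497  0.0091 0.0862] [ 0.13 -0.11  5.74]
18.86 0.085 [0.497  0.0091 0.0861] [-3.14 -1.   14.77]
```

View pics/side4.png

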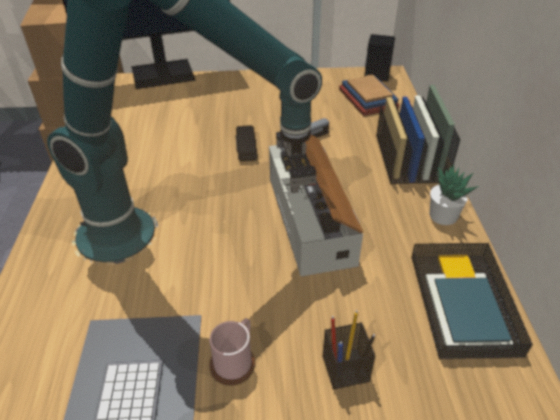

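The catch yielded at about 2–3.5 N and bottomed out at 6 mm. The side view shows the lid rising around (330,185). Now I'll let go, come up in front of the lid and push it back at a tip height of about 0.19.

```bash
python3 - <<'E'
from h import *
env.movel(B(-.050,-.004,.155),R,rate=.08)
env.pause(.8)
im,d=viewer.read_camera("side"); cv2.imwrite("pics/side5.png",im[:,:,::-1])
print(env.sense()["t"],env.sense()["wrist_force"],[r["at"] for r in tip_of("side","lid_edge")])
for x in (-.02,.0,.02,.04,.055,.07,.083,.093):
    env.movel(B(x,-.004,.155),R,rate=.07)
    s=env.sense(); print(round(s["t"],2),x,np.round(s["wrist_force"],1))
    if np.linalg.norm(s["wrist_force"])>12: print("STOP");break
im,d=viewer.read_camera("side"); cv2.imwrite("pics/side6.png",im[:,:,::-1])
E
```

```text
20.7833 [ 0.66161567  0.4096006  -0.1286755 ] [[0.5695, 0.0226, 0.2147]]
21.41 -0.02 [-0.8 -0.1 -1.3]
21.84 0.0 [-0.5 -0.1  0.2]
22.27 0.02 [-0.2 -0.1 -0.1]
22.71 0.04 [-0.5 -0.7 -0.3]
23.07 0.055 [ 0.   0.4 -0.4]
23.44 0.07 [-0.4  0.6  0.3]
23.77 0.083 [-23.9  -3.7  15.5]
STOP
```

View pics/side5.png

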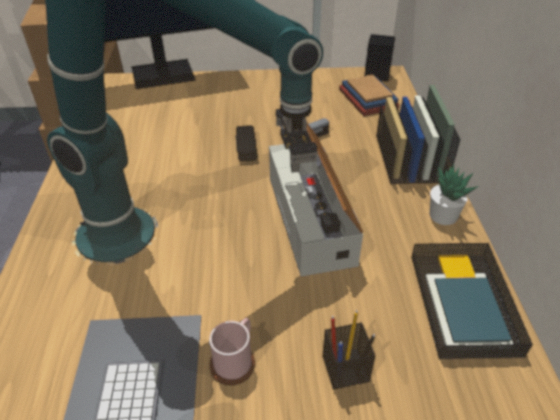

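View pics/side6.png

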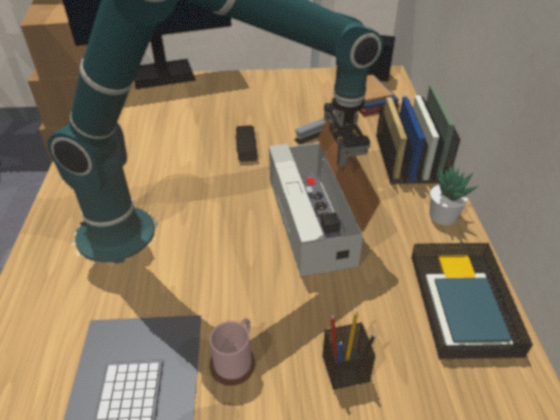

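At x = 0.083 the force jumped to about 24 N, with the lid seen leaning past upright at (348,185). That fits the lid having reached its stop. I'll back off.

```bash
python3 - <<'E'
from h import *
env.movel(B(.03,-.004,.155),R,rate=.1)
env.movel(B(-.05,-.004,.28),R,rate=.2)
env.pause(.5)
s=env.sense(); print(s["t"],np.round(s["wrist_force"],1))
im,d=viewer.read_camera("side"); cv2.imwrite("pics/side7.png",im[:,:,::-1])
P=cloud("side",d); L=np.stack([(P-C)@BX-.0775,(P-C)@BY,P[...,2]-.13],-1)
m=(d>0)&(abs(L[...,1])<.19)&(L[...,2]>.02)&(L[...,2]<.12)&(L[...,0]>-.03)&(L[...,0]<.1)
q=L[m]; print(m.sum(),"tilt fit",np.pi/2+np.arctan(np.polyfit(q[:,2],q[:,0],1)[0]),q[:,0].max(),q[:,2].max())
print([r["at"] for r in tip_of("side","lid_edge")])
viewer.read_camera("top")
for n in ("mug","pen_cup","stapler","glasses_case"): print(n,[np.round(r["at"],4).tolist() for r in tip_of("top",n)][:1])
E
```

```text
25.9 [-0.8  0.8 -0.5]
2282 tilt fit 1.9027271940818151 0.03457165149263067 0.10099380628970744
[[0.6181, 0.0339, 0.1344], [0.329, -0.4242, -0.0011]]
mug [[0.3306, -0.4205, 0.0121]]
pen_cup [[0.5729, -0.4508, -0.005]]
stapler [[0.5924, 0.4425, -0.0042]]
glasses_case [[0.364, 0.3807, 0.0025]]
```

View pics/side7.png

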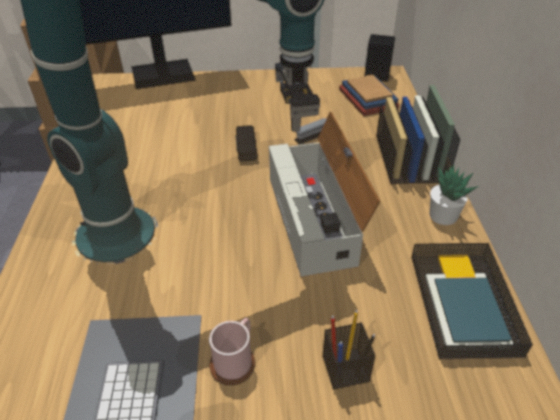

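The lid fit gives 1.90 rad and the picture shows it leaning back at (348,170). The arm is clear and the other things haven't moved, so I'm handing it in.

```bash
python3 -c "
from h import *
workorder.finish_job(); print(env.sense()['t'])"
```

```text
the job is handed in; nothing more can be done
the job is handed in; nothing more can be done
```

The cable box is open and the job is handed in, about 26 s in on the robot's clock; no verdict was reported.

**What I did:**
- I found the catch from its faint outline in the camera images, about 4 mm to −y of the panel middle. I went straight to that spot rather than sweeping along the panel.
- Pressing there with shut fingertips, it gave at about 2–3.5 N and bottomed out about 6 mm down, and the lid sprang up.
- I then pushed the lid back to its stop and withdrew.

**Last checks:**
- **Lid:** a plane fit to the depth image put it at about 1.90 rad. I took one picture after withdrawing, so I judged it at rest from that alone.
- **Other things:** the mug, pen cup, stapler and glasses case were within about 7 mm of their first readings, which is near the detector's noise. I did not measure the coaster separately.
- **Contact:** the wrist force was back to its noise level, and the tool was clear of the box.
- **Catch:** I could not measure that it had sprung back. I only know that nothing was touching it.

**What disagreed or went less well:**
- The tool sat about 35 mm higher than its reported position: in the depth image, and at contact, which came at a reported height of 92 mm instead of 128 mm. I relied on force instead.
- Two presses were harder than needed. The catch peaked at about 15 N at the bottom of its travel. The lid push reached about 28 N against its stop. Both are below the 60 N limit.
- After opening, the detector's `lid_edge` reading pointed near the hinge, which contradicts the depth fit. I took it as a false detection.

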